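# Load and fire the four-place foil piercing press

### The arm

A 6-joint arm with a two-finger parallel gripper is mounted at the origin on a cart in front of the work surface, level with it; the furniture and walls round the work are solid. World frame = base frame: x ahead of the robot, y to its left, z up, the work surface at z = 0. Lengths are in m, angles in rad, forces in N, time in s.
With the tool pointing down it reaches from about 0.375 to 0.9 m from the base axis. Payload 3.1 kg.
Tool frame: the origin (TCP) lies midway between the tips of the shut fingers; the grasp point (between the pads) lies robot.grip_depth behind it (robot.grip_depth is the distance from the TCP to the grasp point, in m); z points along the fingers, y is the line along which they close (so a half turn about z gives the same grasp; the last joint's range is limited). The gripper opens to 87 mm and grips with 3 to 60 N. Pads are 19 mm wide; open, the fingers measure 117 mm over their backs; the gripper's body (75 mm by 190 mm) begins 51 mm behind the grasp point.
Start: joints at [-1.363, 0.527, 1.433, -0, 1.181, -0.178], TCP at [0.236, -0.579, 0.223] pointing down, gripper open.
Joint ranges: [-3.08, 3.08], [-0.75, 2.2], [0.22, 2.44], [-1.43, 4.57], [0, 2.65], [-2.85, 2.85]. Speed limits (rad/s): [2.79, 2.79, 3.14, 3.14, 3.14, 3.14].

### API

Orientations are given as a unit quaternion [x, y, z, w].
In Python, from rig import robot gives the robot as it stands.
- The arm moves only by the shell command python3 nudge.py 'ROWS' [OPENING] [FORCE]. ROWS is a JSON list of rows, 1 to 20 of them, each of 4 numbers: dx, dy, dz in units of 20 mm, then a turn about the tool's z in units of 0.05 rad; each row shifts and turns the commanded pose from where the row before left it, along the tool's axes as they then stand; what a row does not reach is not made up. A row lasts 1/12 s, in which the tool goes at most 0.0417 m and 0.125 rad, less where a joint would pass 70% of its speed; a pose out of reach is approached as far as the arm can. OPENING is the finger opening in m, set as the command begins (- or left out keeps the last). The fingers move at their own pace and stop on an object; FORCE is the grip in N (left out, the last holds). Time passes only in rows, so rows that do not move let the fingers close. It prints the time, the measured TCP pose, the force, the opening and the grip force at its end. Input that does not fit is refused with a message, and nothing moves.
- robot.get_obs(): the state, without advancing time (a new reading comes with each control period).
- robot.camera(name): name is "scene" or "top" or "wrist"; returns a dict with "img" (400x640x3 uint8, red, green, blue), "fx", "fy", "cx", "cy" (pixels), "xyz" and "attitude" of the camera in the world. Camera axes: x right, y down, z forward; pixel columns grow to the right and rows downward; lengths in m; the calibration is good to about 2 mm. The wrist camera is an equidistant fisheye: a pixel r from the principal point sees the ray r / f radians off the axis. A picture is of the moment at which its call begins. There is no depth.
- robot.hand_in(): hands the job in; it is judged then, once.
The state is a dict: "time": time; "q": joint angles; "joint_velocities": joint speeds; "joint_torque": joint torques, N m; "position": TCP position; "tool_rot": TCP orientation; "ft_force": force on the tool from outside, world axes, zero at the start; "moment": the same for the moment, N m; "grip_width": finger opening in m; "grip_force": force on a finger pad.
Only numpy, scipy, OpenCV 4.12 (cv2) and the standard library are available. Lean on these libraries where they do the work, as an engineer would, in place of code of your own. Each camera call takes 0.05 s, during which the arm holds its last target. There are 200 camera calls.

### The job

Load every steel sample cup on the bench into a holder of the foil piercing press, one per holder: the holders grip tightly, so twist each cup back and forth as you ease it down, never forcing it so hard that the sprung deck is driven well down, until it sits fully home. With all of them home, pull the sprung lever over to its stop and let it go back to rest; leave the vial and the brown bottle where they stand.

Things in the scene. Friction and masses are not known exactly. Their poses are not given: they have to be found in the camera images.
- press: foil piercing press, fixed; origin: centre of its base at bench level; x points from the holders to the lever's hinge (away from the robot), z up. Grey base 195 mm (x -85 to +110) by 284 mm (y), 12 mm thick; over it an aluminium deck, 58 by 256 mm, top at 42 mm, with four 35 mm bores (the holders) in a row along y at x = -40 mm. Hinge cheeks at x = +75, y = +-116 mm, 100 mm high
- deck (a joint): sinking of the spring-borne deck, m: 0 up (its rest), grows downwards to 0.005. It stays up under pushes below about 16 N, then sinks about 1 mm for each 1.5 N more; 3 mm (20 to 25 N, less when cups stand in it) counts as forcing. It springs back when let go
- holder0 (a point): centre of the floor of the holder at y = -96 mm in the press frame. Each holder is a round bore of 35 mm in the deck, 20 mm deep; its floor is at 22 mm height, so a cup that is home has its underside at 22 mm and its top at 74 mm. The cup stays where it is when let go
- holder1 (a point): the same for the holder at y = -32 mm. Three rubber-tipped sprung pads in each bore, bearing 7 and 16 mm above its floor, squeeze the cup once it is about 5 mm in: pushed straight down it sticks and the deck sinks instead
- holder2 (a point): the same for the holder at y = +32 mm. While a cup is being twisted (0.3 rad or more, one way or to and fro, for each mm of descent) it goes down with about 4 to 10 N and a moment of about 0.5 N m (grip firmly, 40 N or more), until it stops on the floor
- holder3 (a point): the same for the holder at y = +96 mm
- cup0: steel sample cup with a foil-sealed flat top, 32 mm diameter, 52 mm tall, about 150 g, standing on its base, all cups alike; for its lowest 6 mm it tapers to 29.4 mm, its base is heavy; three dark rings run round it; only its upper 32 mm stays above the holder. Origin: centre of its underside, z up its axis. It may be absent (None)
- cup1: steel sample cup with a foil-sealed flat top, 32 mm diameter, 52 mm tall, about 150 g, standing on its base, all cups alike; for its lowest 6 mm it tapers to 29.4 mm, its base is heavy; three dark rings run round it; only its upper 32 mm stays above the holder. Origin: centre of its underside, z up its axis. It may be absent (None)
- cup2: steel sample cup with a foil-sealed flat top, 32 mm diameter, 52 mm tall, about 150 g, standing on its base, all cups alike; for its lowest 6 mm it tapers to 29.4 mm, its base is heavy; three dark rings run round it; only its upper 32 mm stays above the holder. Origin: centre of its underside, z up its axis. It may be absent (None)
- cup3: steel sample cup with a foil-sealed flat top, 32 mm diameter, 52 mm tall, about 150 g, standing on its base, all cups alike; for its lowest 6 mm it tapers to 29.4 mm, its base is heavy; three dark rings run round it; only its upper 32 mm stays above the holder. Origin: centre of its underside, z up its axis. It may be absent (None)
- lever (a joint): angle of the sprung lever, rad: 0 at rest (leaning 0.35 rad back from vertical, away from the holders), grows as it is pulled over the holders towards the robot, 1.5 at its stop. A spring always draws it back to 0 in about 1 s (about 2 N at the handle near rest, 4 to 8 N near the stop)
- handle (a point): middle of the lever's handle, a black round bar of 16 mm diameter, 130 mm long along the press's y, borne on two flat arms 50 mm either side of its middle; it swings at 190 mm radius about point lever_hinge, from 259 mm height at rest (65 mm behind the hinge) to about 157 mm at the stop (173 mm in front of the hinge).
- lever_hinge (a point): the lever's hinge axis (along the press's y), in the middle of the press at 80 mm height, 75 mm behind its origin. A steel beam with four pins, as wide as the press, crosses the lever 100 mm from the hinge
- vial: bystander: small glass vial with a grey stopper, 22 mm diameter, 48 mm tall, loose, near the cups. Origin: centre of its underside. On the bench to its right lies a yellow bag with a white tray on it, fixed, about 107 mm high, covering world x 0.53 to 0.69 m, y -0.245 to -0.385 m: keep the fingers off it
- reagent_bottle: bystander: brown dropper bottle, 36 mm diameter, 108 mm tall, loose, beyond the cups. Origin: centre of its underside

How it is judged:
By the outcome, as a careful person would: the job done as asked, in the order asked, and still so for the second after the job is handed in, with the robot touching nothing.
Of cup0, cup1, cup2, cup3 only 3 to 4 are there at a start; the rules pass over those that are not, and their reading is None.
At some moment in a run one of cup0, cup1, cup2, cup3 may be knocked a few centimetres aside while the robot is not near it.
It also fails if it takes over 210 s, if anything falls off the work surface, if the arm or the gripper's body presses on something with over 40 N, if the wrist force passes 120 N, or if a joint passes its speed limit or range.

## Working session

There is one attempt and no reset: what is moved stays moved. The work goes in short steps, Python scripts to look and compute and a shell command to move; the robot and the scene stay as the last step left them, time stands still between calls to the robot, and variables do not carry over. Pictures are saved under pics/ and viewed, at most 14 in all, crops included, and the job is handed in when it is done.

```bash
ls; mkdir -p pics
python3 - <<'E'
from rig import robot
import cv2,numpy as np
print(robot.grip_depth, robot.get_obs())
for n in ["scene","top"]:
    c=robot.camera(n); cv2.imwrite(f"pics/{n}0.png",c["img"][:,:,::-1]); print({k:v for k,v in c.items() if k!="img"})
E
```

```text
nudge.py
pics
rig.py
0.0187 {'time': 0.0, 'q': array([-1.36247895e+00,  5.28472149e-01,  1.43390385e+00,  2.39196595e-05,
        1.18138913e+00, -1.78481133e-01]), 'joint_velocities': array([ 9.60217297e-04,  2.10103206e-04, -1.11705985e-03,  6.77972576e-05,
        1.84879753e-03, -6.44952286e-04]), 'joint_torque': array([ 1.68197294e-03, -4.40033305e+01, -1.76592529e+01,  6.33549714e-02,
        5.82508184e-02, -1.59969100e-04]), 'position': array([ 0.23565668, -0.5780804 ,  0.22156747]), 'tool_rot': array([ 9.81356879e-01,  1.92191300e-01, -5.14575167e-06, -1.08628208e-03]), 'ft_force': array([ 0.917784  ,  0.15866376, -0.07299341]), 'moment': array([ 0.00800405, -0.03672957,  0.02951272]), 'grip_force': 0.0, 'grip_width': 0.08704899266174938}
{'fx': 429.6417289915122, 'fy': 429.6417289915122, 'cx': 325.1582827625164, 'cy': 197.73061948472417, 'xyz': array([-0.40423177, -0.67905448,  0.74935183]), 'attitude': array([ 0.74847422, -0.41717268,  0.24524667, -0.45343949])}
{'fx': 367.1351238250585, 'fy': 367.1351238250585, 'cx': 316.0695279529545, 'cy': 204.69441043714005, 'xyz': array([ 0.45699845, -0.07199679,  1.05735771]), 'attitude': array([-0.70465192,  0.70803252, -0.02866525,  0.03652293])}
```
View pics/scene0.png

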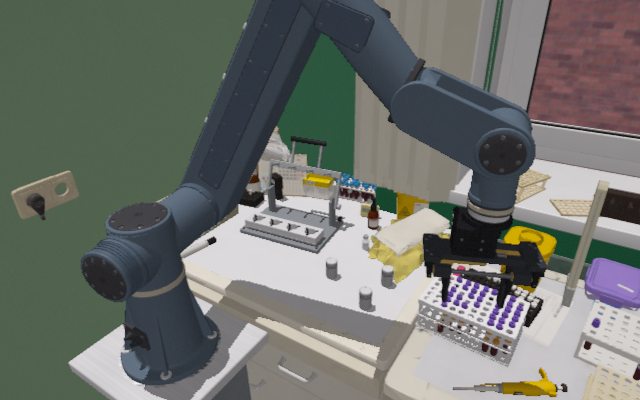

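View pics/top0.png

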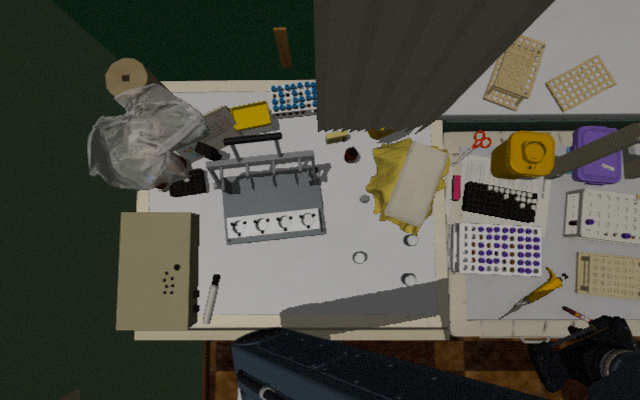

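The scene shows three cups (scene px 331,268; 387,275; 365,297), and the top view has them at about 359,257; 411,240; 410,280. The vial is at 364,198, the bottle at 351,155, and the press holders run from 239,227 to 308,218. Next I'll zoom in to measure.

Create h.py:
```python
import cv2,numpy as np
from scipy.spatial.transform import Rotation as R
def ray(c,u,v):
    d=R.from_quat(c["attitude"]).apply([(u-c["cx"])/c["fx"],(v-c["cy"])/c["fy"],1]); return c["xyz"],d
def onz(c,u,v,z):
    o,d=ray(c,u,v); return o+d*(z-o[2])/d[2]
def proj(c,p):
    q=R.from_quat(c["attitude"]).inv().apply(np.array(p)-c["xyz"]); return c["cx"]+c["fx"]*q[0]/q[2],c["cy"]+c["fy"]*q[1]/q[2]
```

Run:
```python
from rig import robot
from h import *
c=robot.camera("top")
for u,v in [(359,257),(411,240),(410,280)]: print(onz(c,u,v,.052))
for u,v in [(239,227),(308,218)]: print(onz(c,u,v,.042))
a=cv2.resize(c["img"][170:250,210:340,::-1],None,fx=6,fy=6,interpolation=cv2.INTER_CUBIC)
b=cv2.resize(c["img"][190:300,335:435,::-1],None,fx=5,fy=5,interpolation=cv2.INTER_CUBIC)
cv2.imwrite("pics/a.png",a);cv2.imwrite("pics/b.png",b)
```

```text
[ 0.40699158 -0.17679121  0.052     ]
[ 0.45226751 -0.31864221  0.052     ]
[ 0.34512936 -0.31295774  0.052     ]
[0.49004894 0.15275223 0.042     ]
[ 0.51405354 -0.03839832  0.042     ]
```

View pics/a.png

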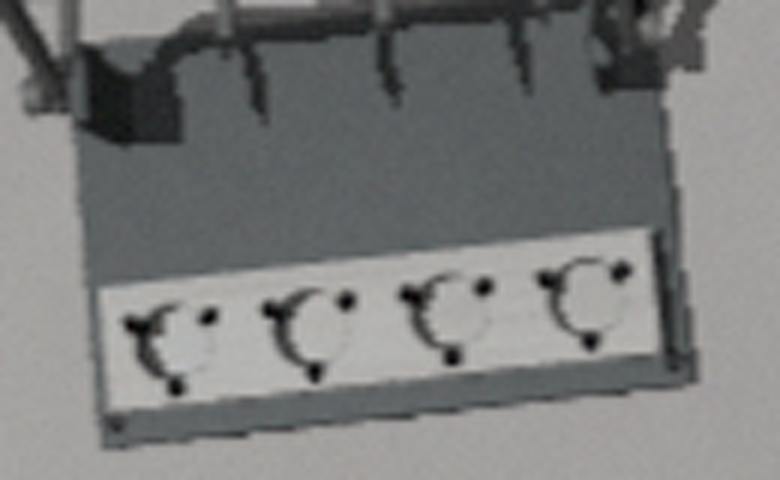

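View pics/b.png

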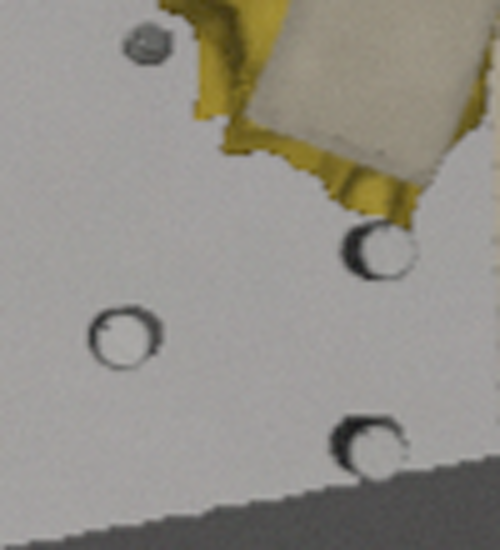

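Crop a shows four empty holders, each with three dark notches. By notch averages they centre on (171,342), (312,326), (448,311) and (586,296). Crop b shows the cup tops at about (386,250), (124,338) and (378,450), with the vial at (148,45).

```bash
cat > m.py <<'E'
from h import *
import sys
from rig import robot
def tool():
    o=robot.get_obs(); r=R.from_quat(o["tool_rot"]).as_matrix(); return o,r
def togo(p,yaw=None):
    """tool-axis shift from measured pose to TCP target p; yaw = wanted world direction of tool y (mod pi)"""
    o,r=tool(); d=r.T@(np.array(p)-o["position"]); y=np.arctan2(r[1,1],r[0,1])
    t=None
    if yaw is not None: t=-((yaw-y+np.pi/2)%np.pi-np.pi/2)
    print("pos",o["position"].round(4),"ydir",round(y,3),"q6",o["q"][5].round(3),"z ax",r[:,2].round(3),"shift tool",d.round(4),"turn",t)
E
python3 - <<'E'
from rig import robot
from h import *
c=robot.camera("top")
H=np.array([onz(c,(x+.5)/6-.5+210,(y+.5)/6-.5+170,.042) for x,y in [(586,296),(448,311),(312,326),(171,342)]])[:,:2]
D=np.array([onz(c,(x+.5)/6-.5+210,(y+.5)/6-.5+170,.042) for x,y in [(98,288),(652,228),(660,352),(108,412)]])[:,:2]
print(H,np.diff(H,axis=0)); print("deck corners",D,"deck centre",D.mean(0),"holes",H.mean(0), np.linalg.norm(np.roll(D,-1,0)-D,axis=1))
d=H[3]-H[0]; yaw=np.arctan2(-d[0],d[1]); s=np.array([-np.sin(yaw),np.cos(yaw)])
print("yaw",yaw,"fit holders",[(H.mean(0)+s*k).round(4) for k in (-.096,-.032,.032,.096)])
for x,y in [(386,250),(124,338),(378,450)]: print(onz(c,(x+.5)/5-.5+335,(y+.5)/5-.5+190,.052))
print("vial",onz(c,(148.5)/5-.5+335,45.5/5-.5+190,.048))
import m
m.togo([.41,-.18,.2],np.pi/2)
w=robot.camera("wrist"); cv2.imwrite("pics/w0.png",w["img"][:,:,::-1]); print({k:v for k,v in w.items() if k!="img"})
E
```

```text
[[ 0.51152367 -0.03631567]
 [ 0.50490748  0.02739855]
 [ 0.49828585  0.09019871]
 [ 0.491213    0.15531409]] [[-0.00661619  0.06371422]
 [-0.00662164  0.06280016]
 [-0.00707285  0.06511538]]
deck corners [[ 0.51632799  0.18955887]
 [ 0.54285087 -0.06691947]
 [ 0.48557161 -0.07032517]
 [ 0.45916371  0.18389093]] deck centre [0.50097855 0.05905129] holes [0.5014825  0.05914892] [0.25784608 0.05738042 0.25558405 0.05744458]
yaw 0.10559488756367326 fit holders [array([ 0.5116, -0.0363]), array([0.5049, 0.0273]), array([0.4981, 0.091 ]), array([0.4914, 0.1546])]
[ 0.45334056 -0.32084095  0.052     ]
[ 0.40645021 -0.17786609  0.052     ]
[ 0.34618878 -0.31352401  0.052     ]
vial [ 0.56657428 -0.19394921  0.048     ]
pos [ 0.2357 -0.5784  0.222 ] ydir -1.184 q6 -0.179 z ax [-0.     0.001 -1.   ] shift tool [ 0.3117 -0.3032  0.0224] turn 0.3868200858584725
{'fx': 309.70691628693146, 'fy': 309.70691628693146, 'cx': 318.16669775874425, 'cy': 199.4597207738982, 'xyz': array([ 0.30595332, -0.55052916,  0.38396773]), 'attitude': array([ 0.82122542, -0.55286577, -0.07965048,  0.11655067])}
```

The rows are not in the units I measure in: shifts go in units of 20 mm and turns go in units of 0.05 rad. I convert before sending: -0.0331 m is -1.655, 0.0138 m is 0.69, 0.097 rad is 1.94.

```bash
python3 nudge.py '[[0, 0, 0, 1.94], [0, 0, 0, 1.94], [0, 0, 0, 1.94], [0, 0, 0, 1.94], [0.69, -1.655, 0, 0], [0.69, -1.655, 0, 0], [0.69, -1.655, 0, 0], [0.69, -1.655, 0, 0], [0.69, -1.655, 0, 0], [0.69, -1.655, 0, 0], [0.69, -1.655, 1, 0], [0.69, -1.655, 1, 0], [0, 0, 1.5, 0], [0, 0, 0, 0], [0, 0, 0, 0]]' 0.07
python3 - <<'E'
from m import *
togo([.3462,-.3135,.0233],np.pi/2)
w=robot.camera("wrist"); cv2.imwrite("pics/w1.png",w["img"][:,:,::-1])
c=robot.camera("top"); cv2.imwrite("pics/t1.png",c["img"][150:330,200:450,::-1])
a=R.from_quat(w["attitude"])
for p in [(.3462,-.3135,.052),(.4065,-.1779,.052),(.4533,-.3208,.052)]:
    q=a.inv().apply(np.array(p)-w["xyz"]); th=np.arctan2(np.hypot(*q[:2]),q[2]); f=q[:2]/np.hypot(*q[:2])*th*w["fx"]; print(f+[w["cx"],w["cy"]])
E
```

```text
time: 1.5
position: [0.3463, -0.3136, 0.152]
tool_rot: [1.0, -0.0, -0.001, -0.001]
ft_force: [-0.0, -0.3, 0.6]
grip_width: 0.0696
grip_force: 0.0
pos [ 0.3463 -0.3136  0.152 ] ydir -1.571 q6 0.596 z ax [-0.002  0.002 -1.   ] shift tool [1.000e-04 2.000e-04 1.287e-01] turn -0.00029025281198524766
[317.56838574 198.85809326]
[168.86953657 135.57860049]
[326.13134181  74.79981034]
```

View pics/w1.png

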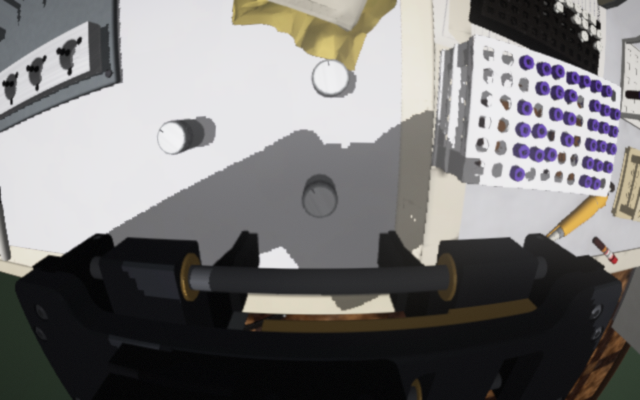

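The wrist view shows cup tops at (320,196), (172,137) and (331,76), within 2–3 px of prediction. Descending to grasp.

Converted, 0.03 m is 1.5, 0.02 m is 1.

```bash
python3 nudge.py '[[0, 0, 1.5, 0], [0, 0, 1.5, 0], [0, 0, 1.5, 0], [0, 0, 1, 0], [0, 0, 0.935, 0], [0, 0, 0, 0], [0, 0, 0, 0]]'
python3 nudge.py '[[0, 0, 0, 0], [0, 0, 0, 0], [0, 0, 0, 0], [0, 0, 0, 0], [0, 0, 0, 0], [0, 0, 0, 0]]' 0.02 50
python3 nudge.py '[[0, 0, -1, 0], [0, 0, -1.5, 0], [0, 0, -1.5, 0], [0, 0, -1, 0], [0, 0, 0, 0]]'
python3 - <<'E'
from m import *
togo([.4914,.1546,.10],np.pi/2+.1056)
E
```

```text
time: 2.18
position: [0.3467, -0.3159, 0.0242]
tool_rot: [1.0, -0.001, 0.0, 0.0]
ft_force: [1.6, 0.4, -0.1]
grip_width: 0.07
grip_force: 0.0
time: 2.68
position: [0.3467, -0.3143, 0.0243]
tool_rot: [1.0, -0.001, 0.0, 0.0]
ft_force: [0.1, -0.2, 0.4]
grip_width: 0.0377
grip_force: 0.0
time: 3.1
position: [0.348, -0.316, 0.1272]
tool_rot: [1.0, -0.0, 0.002, 0.003]
ft_force: [-0.2, -1.0, -1.4]
grip_width: 0.0305
grip_force: 49.9
pos [ 0.348  -0.316   0.1272] ydir -1.572 q6 0.596 z ax [ 0.004 -0.006 -1.   ] shift tool [ 0.1429 -0.4708  0.0248] turn -0.10643982381559525
```

The lift began before the fingers were fully shut, so the cup may be held too high up. I'll set it back down and grip again.

```bash
python3 nudge.py '[[0, 0, 1.5, 0], [0, 0, 1.5, 0], [0, 0, 0.7, 0], [0, 0, 0, 0], [0, 0, 0, 0]]'
python3 nudge.py '[[0, 0, 0.15, 0], [0, 0, 0.15, 0], [0, 0, 0.15, 0], [0, 0, 0, 0]]'
python3 nudge.py '[[0, 0, 0.1, 0], [0, 0, 0.1, 0], [0, 0, 0.1, 0], [0, 0, 0, 0]]'
```

```text
time: 3.52
position: [0.3458, -0.313, 0.0486]
tool_rot: [1.0, -0.001, -0.001, -0.002]
ft_force: [-0.4, -1.5, -0.9]
grip_width: 0.0305
grip_force: 49.9
time: 3.85
position: [0.3466, -0.3143, 0.041]
tool_rot: [1.0, -0.001, 0.0, 0.0]
ft_force: [0.8, 0.4, -1.6]
grip_width: 0.0304
grip_force: 49.9
time: 4.18
position: [0.3472, -0.3156, 0.0391]
tool_rot: [1.0, -0.0, 0.001, 0.002]
ft_force: [-5.3, 2.5, 36.9]
grip_width: 0.0302
grip_force: 50.0
```

Converted, -0.003 m is -0.15.

```bash
python3 nudge.py '[[0, 0, -0.15, 0], [0, 0, 0, 0], [0, 0, 0, 0], [0, 0, 0, 0]]' 0.045
python3 nudge.py '[[0, 0, 0.2, 0], [0, 0, 0.25, 0], [0, 0, 0.25, 0], [0, 0, 0, 0], [0, 0, 0, 0]]'
python3 - <<'E'
from m import *
togo([.3465,-.3145,.0240],np.pi/2)
E
```

```text
time: 4.52
position: [0.3465, -0.3142, 0.0378]
tool_rot: [1.0, -0.001, 0.0, 0.0]
ft_force: [0.1, 0.9, 0.0]
grip_width: 0.0432
grip_force: 0.0
time: 4.93
position: [0.3462, -0.3136, 0.023]
tool_rot: [1.0, -0.001, -0.001, -0.001]
ft_force: [1.3, -0.2, -0.0]
grip_width: 0.0451
grip_force: 0.0
pos [ 0.3462 -0.3136  0.023 ] ydir -1.572 q6 0.596 z ax [-0.001  0.002 -1.   ] shift tool [ 0.0003  0.0009 -0.001 ] turn -0.0012538411727467391
```

Converted, -0.0335 m is -1.675, 0.01035 m is 0.5175, -0.053 rad is -1.06.

```bash
python3 nudge.py '[[0, 0, 0, 0], [0, 0, 0, 0], [0, 0, 0, 0], [0, 0, 0, 0], [0, 0, 0, 0], [0, 0, 0, 0]]' 0.02 50
python3 nudge.py '[[0, 0, -0.5, 0], [0, 0, -1, 0], [0, 0, -1.5, 0], [0, 0, -1.5, 0], [0, 0, -1.5, 0], [0.5175, -1.675, 0, 0], [0.5175, -1.675, 0, 0], [0.5175, -1.675, 0, 0], [0.5175, -1.675, 0, 0], [0.5175, -1.675, 0, 0], [0.5175, -1.675, 0, 0], [0.5175, -1.675, 0, 0], [0.5175, -1.675, 0, 0], [0.5175, -1.675, 0, 0], [0.5175, -1.675, 0, 0], [0.5175, -1.675, 0, 0], [0.5175, -1.675, 0, 0], [0.5175, -1.675, 0, 0], [0.5175, -1.675, 0, 0]]'
python3 nudge.py '[[0, 0, 0, -1.06], [0, 0, 0, -1.06], [0, 0, 0, 0], [0, 0, 0, 0], [0, 0, 0, 0]]'
python3 - <<'E'
from m import *
togo([.4914,.1546,.0433+.0187+.03-.0187],np.pi/2+.1056)
w=robot.camera("wrist"); cv2.imwrite("pics/w2.png",w["img"][:,:,::-1])
E
```

```text
time: 5.43
position: [0.3467, -0.3144, 0.024]
tool_rot: [1.0, -0.001, 0.0, 0.0]
ft_force: [0.1, -0.9, -0.4]
grip_width: 0.031
grip_force: 50.0
time: 7.02
position: [0.4913, 0.1566, 0.1444]
tool_rot: [1.0, -0.0, -0.0, 0.0]
ft_force: [0.9, -0.4, -2.2]
grip_width: 0.031
grip_force: 50.0
time: 7.43
position: [0.4915, 0.1544, 0.1441]
tool_rot: [0.999, 0.052, -0.0, -0.0]
ft_force: [-0.5, -0.7, -1.3]
grip_width: 0.0306
grip_force: 50.0
pos [0.4915 0.1544 0.1441] ydir -1.468 q6 1.555 z ax [-0.001 -0.    -1.   ] shift tool [-0.     -0.0002  0.0708] turn -0.002478075441204375
```

View pics/w2.png

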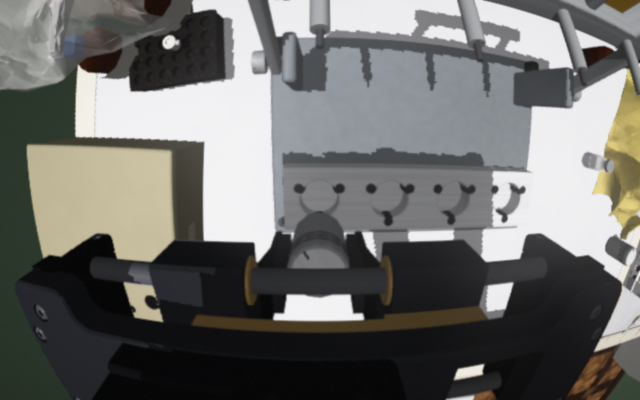

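The cup lines up laterally with holder 3, with notches at (300,188) and (340,188). A beige box stands at the left, its right top corner at about wrist (170,147) and top (197,212). I'll check its clearance to the gripper body before descending.

```bash
cat >> h.py <<'E'
def wproj(w,p):
    q=R.from_quat(w["attitude"]).inv().apply(np.array(p)-w["xyz"]); h=np.hypot(*q[:2]); return q[:2]/h*np.arctan2(h,q[2])*w["fx"]+[w["cx"],w["cy"]]
def wray(w,u,v):
    a=np.array([u-w["cx"],v-w["cy"]])/w["fx"]; t=np.hypot(*a); return w["xyz"],R.from_quat(w["attitude"]).apply([*(a/t*np.sin(t)),np.cos(t)])
E
python3 - <<'E'
from m import *
w=robot.camera("wrist"); c=robot.camera("top")
for p in [(.4914,.1546,.042),(.4981,.091,.042),(.5049,.0273,.042),(.5116,-.0363,.042)]: print(wproj(w,p).round(1))
for a,b in [((197,212),(168,147)),((197,212),(204,142))]:
    o1,d1=ray(c,*a); o2,d2=wray(w,*b); d1=d1/np.linalg.norm(d1)
    M=np.array([d1,-d2]).T; s=np.linalg.lstsq(M,o2-o1,rcond=None)[0]; print(o1+s[0]*d1,o2+s[1]*d2)
cv2.imwrite("pics/w2c.png",cv2.resize(w["img"][150:250,270:550,::-1],None,fx=2.8,fy=2.8))
E
```

```text
[317.1 198.4]
[388.  198.2]
[452.5 198. ]
[506.5 197.9]
[0.52751771 0.24887845 0.10621403] [0.53726982 0.26142974 0.11117134]
[0.5330633  0.27411188 0.03141671] [0.53143877 0.26536282 0.02834471]
```

View pics/w2c.png

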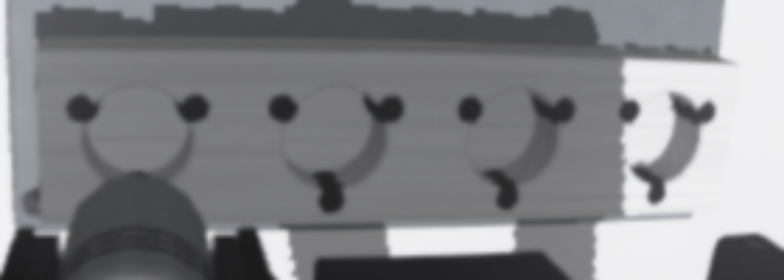

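The box is about 105 mm high at y≥0.25, so it is close to the gripper body at holder 3. With only three cups I'll use holders 2, 1 and 0 instead. The bores match the prediction to within 1–1.5 px.

Converted, 0.032 m is 1.6, 0.03 m is 1.5.

```bash
python3 nudge.py '[[0, 1.6, 0, 0], [0, 1.6, 0, 0], [0, 0, 1.5, 0], [0, 0, 1.5, 0], [0, 0, 0.7, 0], [0, 0, 0, 0], [0, 0, 0, 0], [0, 0, 0, 0]]'
python3 - <<'E'
from m import *
togo([.4981,.0907,.0658],np.pi/2+.1056)
E
python3 nudge.py '[[0, 0, 0.1, 0], [0, 0, 0.1, 0], [0, 0, 0.1, 0], [0, 0, 0.1, 0], [0, 0, 0, 0], [0, 0, 0, 0]]'
```

```text
time: 8.25
position: [0.4995, 0.0909, 0.0706]
tool_rot: [0.999, 0.052, 0.001, 0.0]
ft_force: [-0.1, 0.3, -1.1]
grip_width: 0.0307
grip_force: 50.0
pos [0.4995 0.0909 0.0706] ydir -1.466 q6 1.426 z ax [ 0.002 -0.    -1.   ] shift tool [-0.0014  0.0001  0.0048] turn -0.00118793315054333
time: 8.75
position: [0.4987, 0.0907, 0.0618]
tool_rot: [0.999, 0.053, -0.0, 0.0]
ft_force: [0.1, -3.1, -1.3]
grip_width: 0.0309
grip_force: 50.0
```

Converted, 0.0003 m is 0.015, -0.12 rad is -2.4.

```bash
python3 nudge.py '[[0, 0, 0.015, 2.4], [0, 0, 0.015, 2.4], [0, 0, 0.015, 2.4], [0, 0, 0.015, 2.4], [0, 0, 0.015, -2.4], [0, 0, 0.015, -2.4], [0, 0, 0.015, -2.4], [0, 0, 0.015, -2.4], [0, 0, 0.015, -2.4], [0, 0, 0.015, -2.4], [0, 0, 0.015, -2.4], [0, 0, 0.015, -2.4], [0, 0, 0.015, 2.4], [0, 0, 0.015, 2.4], [0, 0, 0.015, 2.4], [0, 0, 0.015, 2.4], [0, 0, 0.015, 2.4], [0, 0, 0.015, 2.4], [0, 0, 0.015, 2.4], [0, 0, 0.015, 2.4]]'
python3 nudge.py '[[0, 0, 0.015, -2.4], [0, 0, 0.015, -2.4], [0, 0, 0.015, -2.4], [0, 0, 0.015, -2.4], [0, 0, 0.015, -2.4], [0, 0, 0.015, -2.4], [0, 0, 0.015, -2.4], [0, 0, 0.015, -2.4], [0, 0, 0.015, 2.4], [0, 0, 0.015, 2.4], [0, 0, 0.015, 2.4], [0, 0, 0.015, 2.4], [0, 0, 0.015, 2.4], [0, 0, 0.015, 2.4], [0, 0, 0.015, 2.4], [0, 0, 0.015, 2.4]]'
```

```text
time: 10.42
position: [0.4983, 0.0907, 0.0562]
tool_rot: [0.982, -0.189, -0.0, 0.0]
ft_force: [-0.8, -2.8, 2.8]
grip_width: 0.0311
grip_force: 50.0
time: 11.75
position: [0.4984, 0.091, 0.0511]
tool_rot: [0.982, -0.189, -0.0, 0.0]
ft_force: [-0.1, -1.7, -0.2]
grip_width: 0.031
grip_force: 50.0
```

Converted, 0.0003 m is 0.015, -0.12 rad is -2.4.

```bash
python3 nudge.py '[[0, 0, 0.015, -2.4], [0, 0, 0.015, -2.4], [0, 0, 0.015, -2.4], [0, 0, 0.015, -2.4], [0, 0, 0.015, -2.4], [0, 0, 0.015, -2.4], [0, 0, 0.015, -2.4], [0, 0, 0.015, -2.4], [0, 0, 0.015, 2.4], [0, 0, 0.015, 2.4], [0, 0, 0.015, 2.4], [0, 0, 0.015, 2.4], [0, 0, 0.015, 2.4], [0, 0, 0.015, 2.4]]'
python3 nudge.py '[[0, 0, 0.01, -2.4], [0, 0, 0.01, -2.4], [0, 0, 0.01, -2.4], [0, 0, 0.01, -2.4]]'
```

```text
time: 12.92
position: [0.4984, 0.0911, 0.0472]
tool_rot: [0.998, -0.07, -0.0, 0.0]
ft_force: [-0.2, -0.7, 1.2]
grip_width: 0.031
grip_force: 50.0
time: 13.25
position: [0.4984, 0.0912, 0.0462]
tool_rot: [0.985, 0.174, -0.0, -0.0]
ft_force: [-1.4, -2.0, 1.1]
grip_width: 0.0308
grip_force: 50.0
```

```bash
python3 nudge.py '[[0, 0, 0.01, 2.4], [0, 0, 0.01, 2.4], [0, 0, 0.01, 2.4], [0, 0, 0.01, 2.4]]'
python3 nudge.py '[[0, 0, 0.01, -2.4], [0, 0, 0.01, -2.4], [0, 0, 0.01, -2.4]]'
python3 nudge.py '[[0, 0, 0.01, 2.4], [0, 0, 0.01, 2.4], [0, 0, 0.01, 2.4]]'
```

```text
time: 13.58
position: [0.4984, 0.0912, 0.0459]
tool_rot: [0.998, -0.07, -0.0, -0.0]
ft_force: [-2.7, 0.3, 7.9]
grip_width: 0.0309
grip_force: 50.0
time: 13.83
position: [0.4985, 0.0912, 0.0459]
tool_rot: [0.993, 0.114, 0.0, -0.0]
ft_force: [-2.5, 0.0, 11.6]
grip_width: 0.0308
grip_force: 50.0
time: 14.08
position: [0.4985, 0.0912, 0.0458]
tool_rot: [0.998, -0.07, 0.0, 0.0]
ft_force: [-3.4, -0.9, 17.0]
grip_width: 0.0311
grip_force: 50.0
```

Home: it stalls at z 0.0458 while the force climbs. Release and go back for the next cup.

Converted, -0.001 m is -0.05.

```bash
python3 nudge.py '[[0, 0, -0.05, 0], [0, 0, 0, 0], [0, 0, 0, 0], [0, 0, 0, 0]]' 0.05
python3 nudge.py '[[0, 0, -1, 0], [0, 0, -1.5, 0], [0, 0, -2, 0], [0, 0, -1, 0], [0, 0, 0, 0]]'
python3 - <<'E'
from m import *
c=robot.camera("top"); im=c["img"][:,:,::-1]; cv2.imwrite("pics/t2.png",im)
a=cv2.imread("pics/top0.png")
d=cv2.absdiff(a,np.ascontiguousarray(im)).max(2)
for u,v in [(411,240),(359,257)]: print(d[v-10:v+11,u-10:u+11].mean(),d[v-10:v+11,u-10:u+11].max())
togo([.4065,-.1779,.15],np.pi/2)
E
```

```text
time: 14.42
position: [0.4988, 0.0912, 0.045]
tool_rot: [0.998, -0.067, 0.0, -0.0]
ft_force: [0.1, 0.4, -0.2]
grip_width: 0.047
grip_force: 0.0
time: 14.83
position: [0.502, 0.0912, 0.1592]
tool_rot: [0.998, -0.067, 0.005, -0.0]
ft_force: [0.2, 0.1, -0.1]
grip_width: 0.0503
grip_force: 0.0
19.94557823129252 27
20.89342403628118 28
pos [0.5005 0.0911 0.1571] ydir -1.706 q6 1.666 z ax [ 0.006 -0.    -1.   ] shift tool [-0.057   0.2792  0.0066] turn -0.13485649561287794
```

Converted, 0.0336 m is 1.68, -0.01175 m is -0.5875, -0.0675 rad is -1.35.

```bash
python3 nudge.py '[[0, 0, 0, -1.35], [0, 0, 0, -1.35], [-0.5875, 1.68, 0, 0], [-0.5875, 1.68, 0, 0], [-0.5875, 1.68, 0, 0], [-0.5875, 1.68, 0, 0], [-0.5875, 1.68, 0, 0], [-0.5875, 1.68, 0, 0], [-0.5875, 1.68, 0, 0], [-0.5875, 1.68, 0, 0], [0, 0, 0, 0], [0, 0, 0, 0], [0, 0, 0, 0]]' 0.07
python3 - <<'E'
from m import *
togo([.4065,-.1779,.024],np.pi/2)
c=robot.camera("wrist"); cv2.imwrite("pics/w3.png",c["img"][:,:,::-1])
print(wproj(c,(.4065,-.1779,.052)),wproj(c,(.4533,-.3208,.052)))
E
```

```text
time: 15.97
position: [0.4037, -0.1768, 0.1539]
tool_rot: [1.0, -0.001, -0.001, -0.001]
ft_force: [-0.2, 1.1, 0.6]
grip_width: 0.0701
grip_force: 0.0
pos [ 0.4037 -0.1768  0.1539] ydir -1.572 q6 0.904 z ax [-0.003  0.003 -1.   ] shift tool [0.0032 0.0014 0.1299] turn -0.001174781392997204
[318.95182499 194.92800694] [472.89928916 146.49987732]
```

View pics/w3.png

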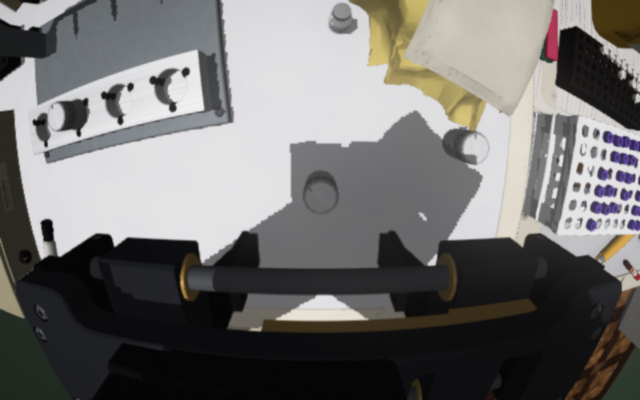

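Cup A is at (321,191), cup B is unmoved at (472,146), and the first cup sits in holder 2 at (68,116). Grasping A.

Converted, 0.03 m is 1.5, 0.02 m is 1.

```bash
python3 nudge.py '[[0.16, 0.07, 1.5, 0], [0, 0, 1.5, 0], [0, 0, 1.5, 0], [0, 0, 1, 0], [0, 0, 0.975, 0], [0, 0, 0, 0], [0, 0, 0, 0]]'
python3 nudge.py '[[0, 0, 0, 0], [0, 0, 0, 0], [0, 0, 0, 0], [0, 0, 0, 0], [0, 0, 0, 0], [0, 0, 0, 0], [0, 0, 0, 0], [0, 0, 0, 0], [0, 0, 0, 0], [0, 0, 0, 0]]' 0.02 50
```

```text
time: 16.6
position: [0.4074, -0.1771, 0.0248]
tool_rot: [1.0, 0.001, -0.001, -0.001]
ft_force: [0.4, -0.3, 0.6]
grip_width: 0.0698
grip_force: 0.0
time: 17.43
position: [0.4079, -0.1792, 0.0258]
tool_rot: [1.0, -0.0, 0.0, 0.0]
ft_force: [0.5, 1.1, 5.4]
grip_width: 0.0309
grip_force: 50.0
```

Converted, -0.0293 m is -1.465, 0.0139 m is 0.695, -0.053 rad is -1.06.

```bash
python3 nudge.py '[[0, 0, -0.5, 0], [0, 0, -1, 0], [0, 0, -1.5, 0], [0, 0, -1.5, 0], [0, 0, -1.5, 0], [0.695, -1.465, 0, 0], [0.695, -1.465, 0, 0], [0.695, -1.465, 0, 0], [0.695, -1.465, 0, 0], [0.695, -1.465, 0, 0], [0.695, -1.465, 0, 0], [0.695, -1.465, 0, 0], [0, 0, 0, -1.06], [0, 0, 0, -1.06], [0, 0, 0, 0], [0, 0, 0, 0], [0, 0, 0, 0]]'
python3 - <<'E'
from m import *
togo([.5049,.0270,.0675],np.pi/2+.1056)
E
```

```text
time: 18.85
position: [0.5047, 0.0257, 0.1452]
tool_rot: [0.999, 0.052, -0.0, -0.0]
ft_force: [-0.6, -0.0, 0.5]
grip_width: 0.0311
grip_force: 50.0
pos [0.5047 0.0257 0.1452] ydir -1.467 q6 1.296 z ax [-0.001  0.    -1.   ] shift tool [ 0.0004 -0.0012  0.0777] turn -0.0015229721423271059
```

Converted, 0.03 m is 1.5, 0.014 m is 0.7.

```bash
python3 nudge.py '[[0, -0.05, 1.5, 0], [0, 0, 1.5, 0], [0, 0, 0.7, 0], [0, 0, 0, 0], [0, 0, 0.1, 0], [0, 0, 0.1, 0], [0, 0, 0.1, 0], [0, 0, 0.1, 0], [0, 0, 0, 0], [0, 0, 0, 0]]'
python3 nudge.py '[[0, 0, 0.015, 2.4], [0, 0, 0.015, 2.4], [0, 0, 0.015, 2.4], [0, 0, 0.015, 2.4], [0, 0, 0.015, -2.4], [0, 0, 0.015, -2.4], [0, 0, 0.015, -2.4], [0, 0, 0.015, -2.4], [0, 0, 0.015, -2.4], [0, 0, 0.015, -2.4], [0, 0, 0.015, -2.4], [0, 0, 0.015, -2.4], [0, 0, 0.015, 2.4], [0, 0, 0.015, 2.4], [0, 0, 0.015, 2.4], [0, 0, 0.015, 2.4], [0, 0, 0.015, 2.4], [0, 0, 0.015, 2.4], [0, 0, 0.015, 2.4], [0, 0, 0.015, 2.4]]'
```

```text
time: 19.68
position: [0.5063, 0.0267, 0.0642]
tool_rot: [0.999, 0.053, 0.001, 0.0]
ft_force: [1.2, 0.8, -0.4]
grip_width: 0.0314
grip_force: 50.0
time: 21.35
position: [0.5068, 0.0257, 0.0588]
tool_rot: [0.982, -0.188, 0.002, 0.001]
ft_force: [0.1, -4.3, 3.8]
grip_width: 0.0311
grip_force: 50.0
```

```bash
python3 nudge.py '[[0, 0, 0.015, -2.4], [0, 0, 0.015, -2.4], [0, 0, 0.015, -2.4], [0, 0, 0.015, -2.4], [0, 0, 0.015, -2.4], [0, 0, 0.015, -2.4], [0, 0, 0.015, -2.4], [0, 0, 0.015, -2.4], [0, 0, 0.015, 2.4], [0, 0, 0.015, 2.4], [0, 0, 0.015, 2.4], [0, 0, 0.015, 2.4], [0, 0, 0.015, 2.4], [0, 0, 0.015, 2.4], [0, 0, 0.015, 2.4], [0, 0, 0.015, 2.4]]'
python3 nudge.py '[[0, 0, 0.015, -2.4], [0, 0, 0.015, -2.4], [0, 0, 0.015, -2.4], [0, 0, 0.015, -2.4], [0, 0, 0.015, -2.4], [0, 0, 0.015, -2.4], [0, 0, 0.015, -2.4], [0, 0, 0.015, -2.4], [0, 0, 0.015, 2.4], [0, 0, 0.015, 2.4], [0, 0, 0.015, 2.4], [0, 0, 0.015, 2.4], [0, 0, 0.015, 2.4], [0, 0, 0.015, 2.4]]'
```

```text
time: 22.68
position: [0.5067, 0.0259, 0.0534]
tool_rot: [0.982, -0.188, 0.002, 0.001]
ft_force: [1.9, -1.8, -1.3]
grip_width: 0.0314
grip_force: 50.0
time: 23.85
position: [0.5064, 0.026, 0.0495]
tool_rot: [0.998, -0.069, 0.002, 0.001]
ft_force: [1.2, -2.0, 3.7]
grip_width: 0.031
grip_force: 50.0
```

Expected home is about z 0.0475.

Converted, 0.0003 m is 0.015, 0.0002 m is 0.01, -0.12 rad is -2.4.

```bash
python3 nudge.py '[[0, 0, 0.015, -2.4], [0, 0, 0.015, -2.4], [0, 0, 0.015, -2.4], [0, 0, 0.015, -2.4], [0, 0, 0.01, 2.4], [0, 0, 0.01, 2.4], [0, 0, 0.01, 2.4], [0, 0, 0.01, 2.4]]'
python3 nudge.py '[[0, 0, 0.01, -2.4], [0, 0, 0.01, -2.4], [0, 0, 0.01, -2.4], [0, 0, 0.01, -2.4]]'
python3 nudge.py '[[0, 0, 0.01, 2.4], [0, 0, 0.01, 2.4], [0, 0, 0.01, 2.4]]'
```

```text
time: 24.52
position: [0.5071, 0.0259, 0.0478]
tool_rot: [0.998, -0.069, 0.002, 0.001]
ft_force: [0.8, -2.2, 6.9]
grip_width: 0.031
grip_force: 50.0
time: 24.85
position: [0.5062, 0.027, 0.0478]
tool_rot: [0.985, 0.174, 0.002, 0.0]
ft_force: [-1.4, 2.1, 14.2]
grip_width: 0.031
grip_force: 50.0
time: 25.1
position: [0.5076, 0.0263, 0.0477]
tool_rot: [1.0, -0.009, 0.003, 0.001]
ft_force: [-0.1, -2.4, 15.7]
grip_width: 0.0309
grip_force: 50.0
```

Converted, -0.001 m is -0.05.

```bash
python3 nudge.py '[[0, 0, -0.05, 0], [0, 0, 0, 0], [0, 0, 0, 0], [0, 0, 0, 0]]' 0.046
python3 nudge.py '[[0, 0, -1, 0], [0, 0, -1.5, 0], [0, 0, -2, 0], [0, 0, -1, 0], [0, 0, 0, 0]]'
python3 - <<'E'
from m import *
c=robot.camera("top"); im=c["img"][:,:,::-1]; cv2.imwrite("pics/t3.png",im)
a=cv2.imread("pics/t2.png")
d=cv2.absdiff(a,np.ascontiguousarray(im)).max(2)
for u,v in [(411,240),(364,198),(351,155)]: print(d[v-10:v+11,u-10:u+11].mean(),d[v-10:v+11,u-10:u+11].max())
togo([.4533,-.3208,.15],np.pi/2)
E
```

```text
time: 25.43
position: [0.5044, 0.0271, 0.046]
tool_rot: [1.0, -0.007, -0.001, -0.0]
ft_force: [-1.2, -0.8, -0.5]
grip_width: 0.0441
grip_force: 0.0
time: 25.85
position: [0.5078, 0.0267, 0.1601]
tool_rot: [1.0, -0.007, 0.004, 0.001]
ft_force: [0.4, 0.4, -0.3]
grip_width: 0.0459
grip_force: 0.0
2.6643990929705215 8
2.673469387755102 10
4.052154195011338 16
pos [0.5064 0.0268 0.1581] ydir -1.585 q6 1.417 z ax [ 0.005 -0.001 -1.   ] shift tool [-0.0483  0.3483  0.0081] turn -0.013769983144785058
```

Converted, 0.0348 m is 1.74, -0.0053 m is -0.265, -0.014 rad is -0.28.

```bash
python3 nudge.py '[[0, 0, 0, -0.28], [-0.265, 1.74, 0, 0], [-0.265, 1.74, 0, 0], [-0.265, 1.74, 0, 0], [-0.265, 1.74, 0, 0], [-0.265, 1.74, 0, 0], [-0.265, 1.74, 0, 0], [-0.265, 1.74, 0, 0], [-0.265, 1.74, 0, 0], [-0.265, 1.74, 0, 0], [-0.265, 1.74, 0, 0], [0, 0, 0, 0], [0, 0, 0, 0], [0, 0, 0, 0]]' 0.07
python3 - <<'E'
from m import *
togo([.4533,-.3208,.024],np.pi/2)
c=robot.camera("wrist"); cv2.imwrite("pics/w4.png",c["img"][:,:,::-1])
print(wproj(c,(.4533,-.3208,.052)))
E
```

```text
time: 27.07
position: [0.4506, -0.3196, 0.1542]
tool_rot: [1.0, -0.0, -0.002, -0.002]
ft_force: [0.5, -0.1, -0.3]
grip_width: 0.0703
grip_force: 0.0
pos [ 0.4506 -0.3196  0.1542] ydir -1.571 q6 0.752 z ax [-0.003  0.004 -1.   ] shift tool [0.0031 0.0018 0.1301] turn -0.0006027975436415645
[319.29113694 194.95620286]
```

View pics/w4.png

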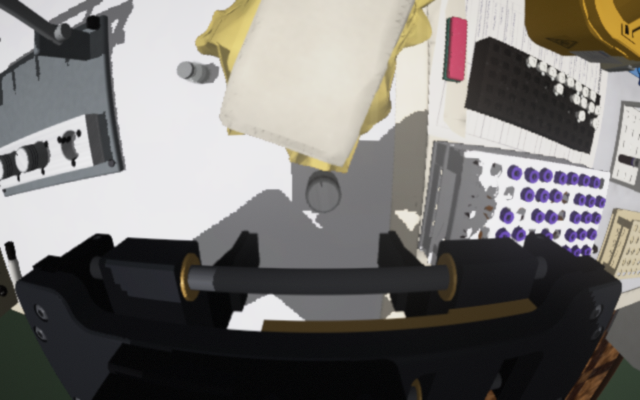

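The cup is at (323,190), the same small offset as before. The vial is undisturbed at (190,71). Grasping.

Converted, 0.03 m is 1.5, 0.02 m is 1.

```bash
python3 nudge.py '[[0.155, 0.09, 1.5, 0], [0, 0, 1.5, 0], [0, 0, 1.5, 0], [0, 0, 1, 0], [0, 0, 0.975, 0], [0, 0, 0, 0], [0, 0, 0, 0]]'
python3 nudge.py '[[0, 0, 0, 0], [0, 0, 0, 0], [0, 0, 0, 0], [0, 0, 0, 0], [0, 0, 0, 0], [0, 0, 0, 0], [0, 0, 0, 0], [0, 0, 0, 0], [0, 0, 0, 0], [0, 0, 0, 0]]' 0.02 50
```

```text
time: 27.7
position: [0.4545, -0.3205, 0.0257]
tool_rot: [1.0, 0.001, -0.001, -0.002]
ft_force: [-0.3, -0.3, -0.1]
grip_width: 0.0702
grip_force: 0.0
time: 28.53
position: [0.4552, -0.3231, 0.0269]
tool_rot: [1.0, -0.0, 0.0, 0.0]
ft_force: [-1.0, -0.3, 3.1]
grip_width: 0.0314
grip_force: 50.0
```

Converted, -0.0317 m is -1.585, 0.0063 m is 0.315, -0.053 rad is -1.06.

```bash
python3 nudge.py '[[0, 0, -0.5, 0], [0, 0, -1, 0], [0, 0, -1.5, 0], [0, 0, -1.5, 0], [0, 0, -1.5, 0], [0.315, -1.585, 0, 0], [0.315, -1.585, 0, 0], [0.315, -1.585, 0, 0], [0.315, -1.585, 0, 0], [0.315, -1.585, 0, 0], [0.315, -1.585, 0, 0], [0.315, -1.585, 0, 0], [0.315, -1.585, 0, 0], [0.315, -1.585, 0, 0], [0, 0, 0, -1.06], [0, 0, 0, -1.06], [0, 0, 0, 0], [0, 0, 0, 0], [0, 0, 0, 0]]'
python3 - <<'E'
from m import *
togo([.5116,-.0367,.0685],np.pi/2+.1056)
E
```

```text
time: 30.12
position: [0.5116, -0.0377, 0.1467]
tool_rot: [0.999, 0.052, -0.0, -0.0]
ft_force: [0.4, -0.2, -1.9]
grip_width: 0.0311
grip_force: 50.0
pos [ 0.5116 -0.0377  0.1467] ydir -1.467 q6 1.175 z ax [-0.  0. -1.] shift tool [ 0.0001 -0.001   0.0782] turn -0.0014377975813983923
```

```bash
python3 nudge.py '[[-0.05, -0.05, 1.5, 0], [0, 0, 1.5, 0], [0, 0, 0.7, 0], [0, 0, 0, 0], [0, 0, 0.1, 0], [0, 0, 0.1, 0], [0, 0, 0.1, 0], [0, 0, 0.1, 0], [0, 0, 0, 0], [0, 0, 0, 0]]'
python3 nudge.py '[[0, 0, 0.015, 2.4], [0, 0, 0.015, 2.4], [0, 0, 0.015, 2.4], [0, 0, 0.015, 2.4], [0, 0, 0.015, -2.4], [0, 0, 0.015, -2.4], [0, 0, 0.015, -2.4], [0, 0, 0.015, -2.4], [0, 0, 0.015, -2.4], [0, 0, 0.015, -2.4], [0, 0, 0.015, -2.4], [0, 0, 0.015, -2.4], [0, 0, 0.015, 2.4], [0, 0, 0.015, 2.4], [0, 0, 0.015, 2.4], [0, 0, 0.015, 2.4], [0, 0, 0.015, 2.4], [0, 0, 0.015, 2.4], [0, 0, 0.015, 2.4], [0, 0, 0.015, 2.4]]'
```

```text
time: 30.95
position: [0.5124, -0.0372, 0.0653]
tool_rot: [0.999, 0.053, 0.002, 0.001]
ft_force: [3.0, -1.0, -1.2]
grip_width: 0.0312
grip_force: 50.0
time: 32.62
position: [0.513, -0.0378, 0.0599]
tool_rot: [0.982, -0.188, 0.003, 0.001]
ft_force: [1.5, -3.6, 3.3]
grip_width: 0.0312
grip_force: 50.0
```

Converted, 0.0003 m is 0.015, -0.12 rad is -2.4.

```bash
python3 nudge.py '[[0, 0, 0.015, -2.4], [0, 0, 0.015, -2.4], [0, 0, 0.015, -2.4], [0, 0, 0.015, -2.4], [0, 0, 0.015, -2.4], [0, 0, 0.015, -2.4], [0, 0, 0.015, -2.4], [0, 0, 0.015, -2.4], [0, 0, 0.015, 2.4], [0, 0, 0.015, 2.4], [0, 0, 0.015, 2.4], [0, 0, 0.015, 2.4], [0, 0, 0.015, 2.4], [0, 0, 0.015, 2.4], [0, 0, 0.015, 2.4], [0, 0, 0.015, 2.4]]'
python3 nudge.py '[[0, 0, 0.015, -2.4], [0, 0, 0.015, -2.4], [0, 0, 0.015, -2.4], [0, 0, 0.015, -2.4], [0, 0, 0.015, -2.4], [0, 0, 0.015, -2.4], [0, 0, 0.015, -2.4], [0, 0, 0.015, -2.4], [0, 0, 0.015, 2.4], [0, 0, 0.015, 2.4], [0, 0, 0.015, 2.4], [0, 0, 0.015, 2.4], [0, 0, 0.015, 2.4], [0, 0, 0.015, 2.4]]'
```

```text
time: 33.95
position: [0.5124, -0.0377, 0.0546]
tool_rot: [0.982, -0.188, 0.002, 0.001]
ft_force: [2.6, -3.4, 0.0]
grip_width: 0.0313
grip_force: 50.0
time: 35.12
position: [0.5124, -0.0374, 0.0506]
tool_rot: [0.998, -0.069, 0.002, 0.001]
ft_force: [1.9, -2.9, 3.0]
grip_width: 0.0309
grip_force: 50.0
```

Converted, 0.0003 m is 0.015, 0.0002 m is 0.01, -0.12 rad is -2.4.

```bash
python3 nudge.py '[[0, 0, 0.015, -2.4], [0, 0, 0.015, -2.4], [0, 0, 0.015, -2.4], [0, 0, 0.015, -2.4], [0, 0, 0.01, 2.4], [0, 0, 0.01, 2.4], [0, 0, 0.01, 2.4], [0, 0, 0.01, 2.4]]'
```

```text
time: 35.78
position: [0.5124, -0.0374, 0.0489]
tool_rot: [0.998, -0.069, 0.002, 0.001]
ft_force: [0.8, -2.7, 6.1]
grip_width: 0.0309
grip_force: 50.0
```

The rows are not in the units I measure in: shifts go in units of 20 mm and turns go in units of 0.05 rad. I convert before sending: 0.0002 m is 0.01, -0.12 rad is -2.4.

```bash
python3 nudge.py '[[0, 0, 0.01, -2.4], [0, 0, 0.01, -2.4], [0, 0, 0.01, -2.4], [0, 0, 0.01, -2.4]]'
python3 nudge.py '[[0, 0, 0.01, 2.4], [0, 0, 0.01, 2.4], [0, 0, 0.01, 2.4]]'
```

```text
time: 36.12
position: [0.5132, -0.0368, 0.0489]
tool_rot: [0.985, 0.174, 0.003, 0.001]
ft_force: [2.4, 2.2, 11.3]
grip_width: 0.0312
grip_force: 50.0
time: 36.37
position: [0.5125, -0.0372, 0.0487]
tool_rot: [1.0, -0.009, 0.002, 0.001]
ft_force: [-1.0, -1.2, 14.3]
grip_width: 0.0309
grip_force: 50.0
```

All three are home. Release, rise and inspect.

Converted, -0.001 m is -0.05.

```bash
python3 nudge.py '[[0, 0, -0.05, 0], [0, 0, 0, 0], [0, 0, 0, 0], [0, 0, 0, 0]]' 0.046
python3 nudge.py '[[0, 0, -1, 0], [0, 0, -1.5, 0], [0, 0, -2, 0], [-1, 0, -1.5, 0], [-1.5, 0, -1.5, 0], [-1.5, -1.5, -1.5, 0], [-1, -1.5, -1.5, 0], [0, -1, -1, 0], [0, 0, 0, 0], [0, 0, 0, 0]]'
python3 - <<'E'
from m import *
w=robot.camera("wrist"); cv2.imwrite("pics/w5.png",w["img"][:,:,::-1])
c=robot.camera("top"); s=robot.camera("scene"); cv2.imwrite("pics/s5.png",s["img"][:,:,::-1]); cv2.imwrite("pics/t5.png",c["img"][:,:,::-1])
cv2.imwrite("pics/s5c.png",np.vstack([cv2.resize(c["img"][110:250,210:360,::-1],(600,560))[:300],cv2.resize(s["img"][130:260,230:390,::-1],(600,300*2))[:300]]))
yaw=.1056; X=np.array([np.cos(yaw),np.sin(yaw),0]); O=np.array([.5015,.0591,0])+.04*X
for th in (0,1.5):
    P=O+X*(.075+.19*np.sin(.35-th)) +[0,0,.08+.19*np.cos(.35-th)]; print(P,wproj(w,P),proj(c,P))
togo(O+X*.14+[0,0,.259+.05],yaw)
E
```

```text
time: 36.7
position: [0.51, -0.0364, 0.047]
tool_rot: [1.0, -0.007, -0.001, -0.0]
ft_force: [0.7, 0.0, -0.3]
grip_width: 0.0441
grip_force: 0.0
time: 37.53
position: [0.4206, 0.0358, 0.2681]
tool_rot: [1.0, -0.006, 0.001, 0.0]
ft_force: [0.2, -0.4, 0.5]
grip_width: 0.0457
grip_force: 0.0
[0.68064705 0.07808856 0.25848082] [ 248.57897437 -136.9583951 ] (np.float64(252.31829967276317), np.float64(138.08284893714836))
[0.44340031 0.05294176 0.15761261] [297.84629078 171.78791298] (np.float64(269.075782882531), np.float64(244.4555294725137))
pos [0.42   0.0348 0.2661] ydir -1.585 q6 1.402 z ax [-0.003  0.    -1.   ] shift tool [ 0.2598 -0.0471 -0.0437] turn 1.4505587519512368
```

View pics/w5.png

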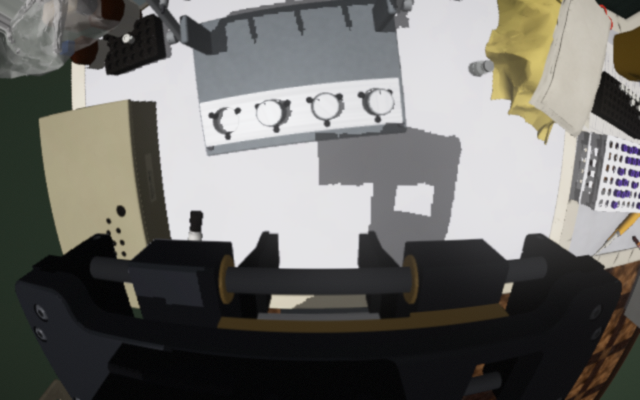

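The cups are seated at (272,112), (326,105) and (378,100), with none left on the bench. The predicted handle pixel (252,138) in the top view matches the bar. Turning and going over the handle.

Converted, -0.03 m is -1.5, -0.1208 rad is -2.416.

```bash
python3 nudge.py '[[0, 0, -1.5, -2.416], [0, 0, -1.5, -2.416], [0, 0, 0, -2.416], [0, 0, 0, -2.416], [0, 0, 0, -2.416], [0, 0, 0, -2.416], [0, 0, 0, -2.416], [0, 0, 0, -2.416], [0, 0, 0, -2.416], [0, 0, 0, -2.416], [0, 0, 0, -2.416], [0, 0, 0, -2.416], [0, 0, 0, -2.416], [0, 0, 0, -2.416], [0, 0, 0, 0], [0, 0, 0, 0]]' 0.06
python3 -c "
from m import *
togo([.6806,.0781,.325],.1056)"
```

```text
time: 39.02
position: [0.4203, 0.0346, 0.3261]
tool_rot: [0.67, 0.742, -0.001, -0.001]
ft_force: [0.5, 0.1, 0.9]
grip_width: 0.0599
grip_force: 0.0
pos [0.4203 0.0346 0.3261] ydir 0.102 q6 -0.286 z ax [-0.003  0.    -1.   ] shift tool [0.0168 0.2633 0.0003] turn -0.003820139862312555
```

```bash
python3 nudge.py '[[0.12, 1.88, 0, 0], [0.12, 1.88, 0, 0], [0.12, 1.88, 0, 0], [0.12, 1.88, 0, 0], [0.12, 1.88, 0, 0], [0.12, 1.88, 0, 0], [0.12, 1.88, 0, 0], [0, 0, 0, 0], [0, 0, 0, 0], [0, 0, 0, 0]]'
python3 -c "
from m import *
togo([.6806,.0781,.239],.1056)
w=robot.camera('wrist'); cv2.imwrite('pics/w6.png',w['img'][:,:,::-1]); print(wproj(w,[.6806,.0781,.2585]))"
```

```text
time: 39.85
position: [0.6796, 0.0795, 0.3258]
tool_rot: [0.669, 0.743, -0.001, -0.001]
ft_force: [0.4, 0.0, -0.1]
grip_width: 0.0597
grip_force: 0.0
pos [0.6796 0.0795 0.3258] ydir 0.104 q6 -0.151 z ax [-0.004 -0.    -1.   ] shift tool [-0.0016  0.0011  0.0867] turn -0.0012294007804958262
[320.99803385 212.83809166]
```

View pics/w6.png

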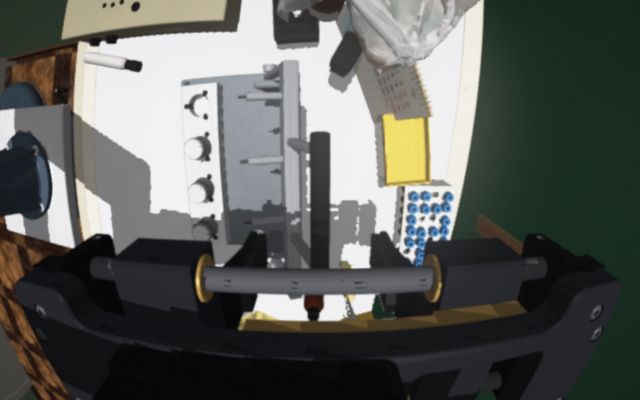

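The bar (x≈320) runs midway between the fingers. Descending and gripping.

Converted, 0.03 m is 1.5, 0.02 m is 1.

```bash
python3 nudge.py '[[-0.08, 0.055, 1.5, 0], [0, 0, 1.5, 0], [0, 0, 1, 0], [0, 0, 0.335, 0], [0, 0, 0, 0], [0, 0, 0, 0]]'
python3 nudge.py '[[0, 0, 0, 0], [0, 0, 0, 0], [0, 0, 0, 0], [0, 0, 0, 0], [0, 0, 0, 0], [0, 0, 0, 0], [0, 0, 0, 0], [0, 0, 0, 0], [0, 0, 0, 0], [0, 0, 0, 0], [0, 0, 0, 0], [0, 0, 0, 0]]' 0.005 30
python3 - <<'E'
from m import *
o,r=tool(); print(o["position"])
t=np.linspace(0,1.5,16); x=.19*np.sin(.35-t); z=.19*np.cos(.35-t)
print(np.c_[t[1:],np.diff(x)*1e3,-np.diff(z)*1e3].round(1).tolist())
E
```

```text
time: 40.4
position: [0.6817, 0.0783, 0.2422]
tool_rot: [0.669, 0.743, 0.001, 0.001]
ft_force: [0.7, 0.4, -0.2]
grip_width: 0.06
grip_force: 0.0
time: 41.4
position: [0.6809, 0.0784, 0.2406]
tool_rot: [0.669, 0.744, -0.001, -0.001]
ft_force: [-3.5, -0.8, 1.8]
grip_width: 0.015
grip_force: 30.0
[0.68090123 0.07840821 0.24055673]
[[0.1, -18.1, -5.6], [0.2, -18.6, -3.8], [0.3, -18.9, -1.9], [0.4, -19.0, -0.0], [0.5, -18.9, 1.9], [0.6, -18.6, 3.8], [0.7, -18.1, 5.6], [0.8, -17.5, 7.4], [0.9, -16.7, 9.1], [1.0, -15.7, 10.7], [1.1, -14.5, 12.2], [1.2, -13.2, 13.6], [1.3, -11.8, 14.9], [1.4, -10.3, 16.0], [1.5, -8.6, 16.9]]
```

Converted, -0.0095 m is -0.475, -0.0094 m is -0.47.

```bash
python3 nudge.py '[[0, -0.45, -0.14, 0], [0, -0.455, -0.14, 0], [0, -0.465, -0.095, 0], [0, -0.465, -0.095, 0], [0, -0.47, -0.05, 0], [0, -0.475, -0.045, 0], [0, -0.475, 0, 0], [0, -0.475, 0, 0], [0, -0.475, 0.045, 0], [0, -0.47, 0.05, 0], [0, -0.465, 0.095, 0], [0, -0.465, 0.095, 0], [0, -0.455, 0.14, 0], [0, -0.45, 0.14, 0], [0, -0.44, 0.185, 0], [0, -0.435, 0.185, 0], [0, -0.42, 0.225, 0], [0, -0.415, 0.23, 0], [0, -0.395, 0.265, 0], [0, -0.39, 0.27, 0]]'
python3 nudge.py '[[0, -0.365, 0.305, 0], [0, -0.36, 0.305, 0], [0, -0.335, 0.34, 0], [0, -0.325, 0.34, 0], [0, -0.3, 0.37, 0], [0, -0.29, 0.375, 0], [0, -0.265, 0.4, 0], [0, -0.25, 0.4, 0], [0, 0, 0, 0], [0, 0, 0, 0]]'
python3 -c "
from m import *
o,r=tool();p=o['position']
X=np.array([np.cos(.1056),np.sin(.1056)]);O=np.array([.5015,.0591])+.04*X
x=(p[:2]-O)@X-.075; z=p[2]+.0187-.08; print(x,z,np.hypot(x,z),.35-np.arctan2(x,z))"
```

```text
time: 43.07
position: [0.5047, 0.06, 0.2159]
tool_rot: [0.669, 0.743, 0.004, 0.003]
ft_force: [6.0, 4.1, 1.4]
grip_width: 0.0151
grip_force: 30.0
time: 43.9
position: [0.4543, 0.0547, 0.1581]
tool_rot: [0.669, 0.743, 0.002, 0.001]
ft_force: [3.4, 4.7, 3.4]
grip_width: 0.0147
grip_force: 30.1
-0.1623971953107058 0.09682310552081709 0.18907025891842114 1.3831670080080865
```

Converted, 0.0085 m is 0.425, 0.0084 m is 0.42.

```bash
python3 nudge.py '[[0, -0.22, 0.42, 0], [0, -0.21, 0.425, 0], [0, -0.05, 0.15, 0], [0, 0, 0, 0], [0, 0, 0, 0]]'
python3 nudge.py '[[0, -0.05, 0.15, 0], [0, 0, 0, 0], [0, 0, 0, 0]]'
python3 -c "
from m import *
o,r=tool();p=o['position']
X=np.array([np.cos(.1056),np.sin(.1056)]);O=np.array([.5015,.0591])+.04*X
x=(p[:2]-O)@X-.075; z=p[2]+.0187-.08; print(x,z,np.hypot(x,z),.35-np.arctan2(x,z))"
```

```text
time: 44.32
position: [0.4441, 0.0537, 0.1382]
tool_rot: [0.669, 0.743, 0.002, 0.001]
ft_force: [3.5, 3.8, 4.0]
grip_width: 0.0145
grip_force: 29.9
time: 44.57
position: [0.4431, 0.0536, 0.1355]
tool_rot: [0.669, 0.743, 0.001, 0.001]
ft_force: [1.4, 4.0, 6.3]
grip_width: 0.0147
grip_force: 29.7
-0.17369285358831965 0.07420961354357287 0.1888816405316829 1.5170246580036841
```

Converted, 0.003 m is 0.15, -0.001 m is -0.05.

```bash
python3 nudge.py '[[0, -0.05, 0.15, 0], [0, 0, 0, 0], [0, 0, 0, 0]]'
python3 nudge.py '[[0, -0.05, 0.15, 0], [0, 0, 0, 0], [0, 0, 0, 0]]'
```

```text
time: 44.82
position: [0.4425, 0.0534, 0.134]
tool_rot: [0.669, 0.743, 0.002, 0.002]
ft_force: [-1.3, 5.0, 20.3]
grip_width: 0.0151
grip_force: 28.9
time: 45.07
position: [0.4423, 0.0532, 0.132]
tool_rot: [0.669, 0.744, 0.002, 0.003]
ft_force: [-1.3, 5.0, 29.3]
grip_width: 0.0148
grip_force: 27.6
```

The stop is reached: force rises to 29 N without further travel. Riding the lever back to rest.

```bash
python3 nudge.py '[[0, 0.15, -0.45, 0], [0, 0.21, -0.425, 0], [0, 0.22, -0.42, 0], [0, 0.25, -0.4, 0], [0, 0.265, -0.4, 0], [0, 0.29, -0.375, 0], [0, 0.3, -0.37, 0], [0, 0.325, -0.34, 0], [0, 0.335, -0.34, 0], [0, 0.36, -0.305, 0], [0, 0.365, -0.305, 0], [0, 0.39, -0.27, 0], [0, 0.395, -0.265, 0], [0, 0.415, -0.23, 0], [0, 0.42, -0.225, 0], [0, 0.435, -0.185, 0], [0, 0.44, -0.185, 0], [0, 0.45, -0.14, 0], [0, 0.455, -0.14, 0], [0, 0.465, -0.095, 0]]'
python3 nudge.py '[[0, 0.465, -0.095, 0], [0, 0.47, -0.05, 0], [0, 0.475, -0.045, 0], [0, 0.475, 0, 0], [0, 0.475, 0, 0], [0, 0.475, 0.045, 0], [0, 0.47, 0.05, 0], [0, 0.465, 0.095, 0], [0, 0.465, 0.095, 0], [0, 0.455, 0.14, 0], [0, 0.2, 0.075, 0], [0, 0, 0, 0], [0, 0, 0, 0]]'
python3 -c "
from m import *
o,r=tool();p=o['position']
X=np.array([np.cos(.1056),np.sin(.1056)]);O=np.array([.5015,.0591])+.04*X
x=(p[:2]-O)@X-.075; z=p[2]+.0187-.08; print(x,z,np.hypot(x,z),.35-np.arctan2(x,z))"
```

```text
time: 46.73
position: [0.5752, 0.0671, 0.2416]
tool_rot: [0.669, 0.744, -0.003, -0.003]
ft_force: [1.8, -0.1, -13.1]
grip_width: 0.0145
grip_force: 30.7
time: 47.82
position: [0.6755, 0.0776, 0.2383]
tool_rot: [0.669, 0.744, -0.001, -0.0]
ft_force: [-3.5, -3.2, -14.1]
grip_width: 0.0146
grip_force: 30.4
0.059990091901905004 0.17703455497559695 0.1869225635973535 0.023282895782684554
```

Converted, -0.02 m is -1, -0.04 m is -2.

```bash
python3 nudge.py '[[0, 0, 0, 0], [0, 0, 0, 0], [0, 0, 0, 0], [0, 0, 0, 0], [0, 0, 0, 0], [0, 0, 0, 0], [0, 0, 0, 0], [0, 0, 0, 0], [0, 0, 0, 0], [0, 0, 0, 0]]' 0.06
python3 nudge.py '[[0, 0, -1, 0], [0, 0, -1.5, 0], [0, 0, -1.5, 0], [0, 0, -1.5, 0], [0, -1.5, 0, 0], [0, -2, 0, 0], [0, -2, 0, 0], [0, -2, 0, 0], [0, -2, 0, 0], [0, -2, 0, 0], [0, -1.5, 0, 0], [0, 0, 0, 0], [0, 0, 0, 0], [0, 0, 0, 0], [0, 0, 0, 0], [0, 0, 0, 0], [0, 0, 0, 0]]'
python3 - <<'E'
from m import *
c=robot.camera("top"); s=robot.camera("scene"); w=robot.camera("wrist")
A=cv2.resize(c["img"][110:290,210:440,::-1],(766,600))
cv2.imwrite("pics/f1.png",A)
a=cv2.imread("pics/t5.png"); d=cv2.absdiff(a,np.ascontiguousarray(c["img"][:,:,::-1])).max(2)
for u,v in [(252,138),(364,198),(351,155)]: print(d[v-10:v+11,u-10:u+11].mean(),d[v-10:v+11,u-10:u+11].max())
cv2.imwrite("pics/f2.png",s["img"][:,:,::-1])
E
```

```text
time: 48.65
position: [0.6757, 0.0778, 0.2389]
tool_rot: [0.669, 0.744, -0.0, -0.0]
ft_force: [-0.4, 0.6, -0.6]
grip_width: 0.0596
grip_force: 0.0
time: 50.07
position: [0.4182, 0.0502, 0.3488]
tool_rot: [0.669, 0.744, -0.0, -0.0]
ft_force: [1.1, 0.3, -0.9]
grip_width: 0.0601
grip_force: 0.0
4.816326530612245 17
4.827664399092971 11
5.448979591836735 19
```

View pics/f1.png

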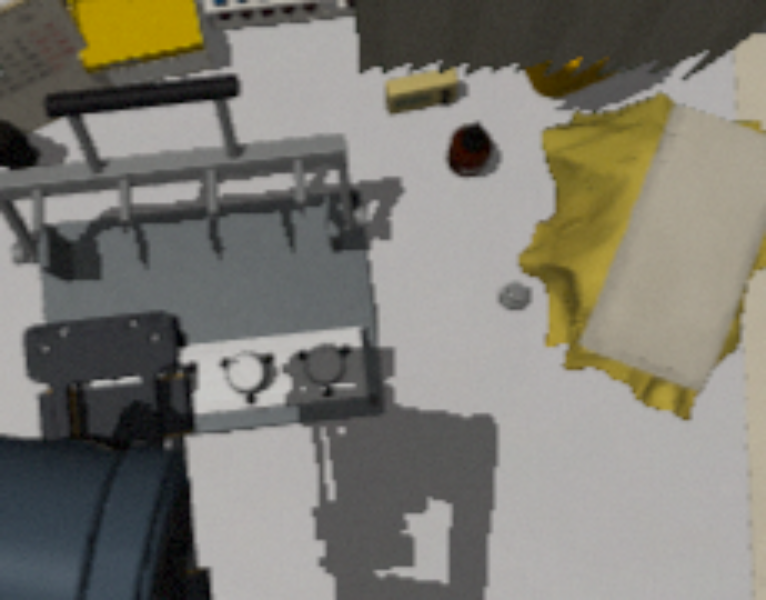

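View pics/f2.png

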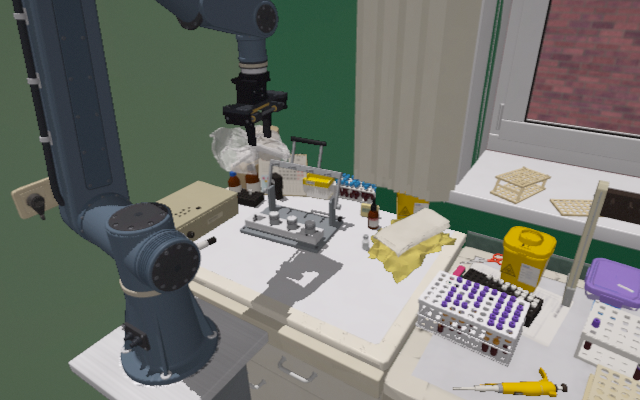

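The top view shows the lever back at rest (handle bar at crop 145,95). The vial (515,295) and bottle (470,150) haven't moved. The scene view shows three cups seated level, with no cup left on the bench.

```bash
python3 -c "
from rig import robot
print(robot.hand_in())"
```

```text
the job is handed in; nothing more can be done
None
```

I seated all three steel cups found on the bench in holders 0, 1 and 2, pulled the lever to its stop and returned it to rest, left the vial and bottle where they stood, and handed the job in at about 50 s; no verdict was shown.

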